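# Dock the tall sauce bottle on the packing table

### The arm

A 7-joint arm with a two-finger parallel gripper is mounted at the origin on the work surface. World frame = base frame: x ahead of the robot, y to its left, z up, the work surface at z = 0. Lengths are in m, angles in rad, forces in N, time in s.
With the tool pointing down it reaches from about 0.425 to 0.875 m from the base axis. Payload 8.4 kg.
Tool frame: the origin (TCP) lies at the very end of the fingers, on their centre line; the grasp point (between the pads) lies 19 mm behind it (env.hold_point_z is the z of the grasp point in the tool frame, in m); z points along the fingers, y is the line along which they close (so a half turn about z gives the same grasp; the last joint's range is limited). The gripper opens to 87 mm and grips with 3 to 60 N. Pads are 19 mm wide; open, the fingers measure 117 mm over their backs; the gripper's body (75 mm by 190 mm) begins 51 mm behind the grasp point.
Start: joints at [1.233, 0.333, 0.04, 1.465, -0.013, 1.343, -0.059], TCP at [0.154, -0.632, 0.223] pointing down, gripper open.
Joint ranges: [-2.58, 2.58], [-0.38, 2.09], [-1.3, 1.39], [0.25, 2.4], [-1.5, 4.64], [0.08, 2.09], [-2.65, 2.65]. Speed limits (rad/s): [2.22, 2.22, 2.79, 2.79, 3.14, 3.14, 3.14].

### API

Orientations are given as a rotation vector (axis times angle).
In Python, from bench import env, vision, order gives the robot as it stands.
- The arm moves only by the shell command python3 -m jog 'ROWS' [OPENING]. ROWS is JSON, a list of rows, each a list of 2 entries, a list of its own where there are three numbers: the shift along the world's x, y, z in cm, then the turn about the world's z in degrees. A call has 1 to 10 rows; each row shifts and turns the commanded pose from where the row before left it; what a row does not reach is not made up. A row lasts 1/8 s, in which the tool goes at most 62.5 mm and 10.7 degrees, less where a joint would pass 70% of its speed; a pose out of reach is approached as far as the arm can. A call with a gripper value outside its range is refused whole. OPENING is the opening, from 0 (shut) to 1 (fully open), set as the call begins (- or left out, the last holds). The fingers move at their own pace and stop on an object; the grip force is fixed at half the most. Time passes only in rows, so rows that do not move let the fingers close. It gives the time, the measured TCP pose, the force and the opening at its end, in the units of the state.
- env.sense(): the state, without advancing time (a new reading comes with each control period).
- vision.capture(name): name is "scene" or "top"; returns (picture, depth): 420x560x3 uint8, red, green, blue; 420x560 float32, m along the optical axis (not along the pixel's ray), 0 where there is no reading.
- vision.camera_info(name): a dict with "intrinsics" (3x3 intrinsics, pixels), "k1" (the pictures are not rectified: a ray, as slopes to the right and down, at radius r is drawn at 1 + k1 r^2 times it, then the intrinsics apply), "rvec" (rotation vector, rad) and "tvec" (3), from world to camera coordinates, as OpenCV has them. Camera axes: x right, y down, z forward; pixel columns grow to the right and rows downward; lengths in m; the calibration is good to about 2 mm. A picture is of the moment at which its call begins. camera_info takes no time and is no camera call.
- order.finish_job(): hands the job in, once; it reports no verdict.
Trained networks look in the newest picture that a camera, given by its name, has taken for a name from the list of things; names that differ only in an ending like _2 or _b are one class to them, and where a whole thing is asked for, a point or a joint stands for the part that bears it (a point fixed in the world has none). Each returns a list of dicts, best first, with "confidence" (0 to 1); they miss things now and then, are a little off and sometimes report something else, mostly with a low value. They report only what shows in the picture. A call takes as long as a camera call.
- vision.regions_of(camera, target): "region" (420x560 bool, what is visible of it) and "centre" ([column, row] in pixels, amid what is visible of it).
The state is a dict: "clock": time; "qpos": joint angles; "joint_vel": joint speeds; "tau": joint torques, N m; "tcp_pos": TCP position; "tcp_rot": TCP orientation; "wrist_force": force on the tool from outside, world axes, zero at the start; "ft_torque": the same for the moment, N m; "width": finger opening in m.
Only numpy, scipy, OpenCV 4.12 (cv2) and the standard library are available. Lean on these libraries where they do the work, as an engineer would, in place of code of your own. Each camera call takes 0.05 s, during which the arm holds its last target. There are 200 camera calls.

### The job

Slide the tall sauce bottle upright along the table into the steel docking bay by pushing it low down, without lifting or toppling it, until it presses firmly but gently into the sprung pad at the back (about 10 newtons on the pad: at least 5, never over 18) for a moment. Then let go so that the bottle stays resting on the pad and slide the gate fully shut across the mouth behind it. Leave the tub and the cartons alone.

Things in the scene. Friction and masses are not known exactly. Their poses are not given: they have to be found in the camera images.
- bottle: Tall, full, white plastic sauce bottle with grey nozzle cap: upright cylinder 90 mm across up to 185 mm, 268 mm high in all, 0.5 to 0.95 kg; friction on the table 0.45 to 0.75 (2 to 7 N to slide). Too wide to grasp. Origin: centre of its underside, z up. Pushed above about 60 mm it may topple; do not touch it with the grasp point above 120 mm nor push over 30 N.
- bay: Fixed steel docking bay, open on top, no floor. Origin: on the table in the middle of the mouth; x points into the bay, y to the left going in. Side rails 36 mm high, 8 mm thick, inner faces at y = +-49 mm, from x = 25 to 195 mm; lead-ins at x = 0 to 25 mm flare out to y = +-66 mm. The gate's track, at most 36 mm high, lies at x = -27 to 3 mm, y = 80 to 275 mm.
- backstop: The bay's fixed back: a cross plate 12 mm thick, 60 mm high, its face 195 mm in from the mouth (origin: on the table, on the middle line, 100 mm in). Before it, on a stop block, a black rubber pad 60 mm wide, 17 to 43 mm up, faces the mouth on springs: yields at 2 N, then 2 N per mm for 10 mm, then solid. The block stays where last set: the free pad's face is 105 to 141 mm in from the mouth, not measured; find it by feel.
- gate (a joint): The gate: an aluminium bar 170 mm long, 14 mm thick, its top 24 mm above the table, that slides across the mouth in the plane x = -12 mm of the bay, towards -y of the bay. 0 is fully open (the bar's tip at y = 75 mm of the bay), 0.12 m is fully shut against its end stop. It takes 3 N to slide and stays where it is left.
- knob (a point): Middle of the gate's upright black knob, 85 mm above the table: a cylinder of 22 mm diameter from 70 to 100 mm height on a 14 mm steel stem. In the bay's frame it lies at x = -12 mm, y = 233 mm minus the gate's value.
- tub: Bystander: white lidded tub, 84 mm diameter, 85 mm high; origin at the centre of its underside.
- flats: Bystander: stack of flat kraft cartons, 130 x 170 x 35 mm; origin at the centre of its underside.
- wedge: Bystander: closed kraft wedge carton for sandwiches, a triangular prism 60 mm thick, about 115 mm high and 130 mm long; origin under its middle.

How it is judged:
By the outcome, as a careful person would: the job done as asked, in the order asked, and still so for the second after the job is handed in, with the robot touching nothing.
It also fails if it takes over 72 s, if anything falls off the work surface, if the arm or the gripper's body presses on something with over 40 N, if the wrist force passes 120 N, or if a joint passes its speed limit or range.

## Working session

There is one attempt and no reset: what is moved stays moved. The work goes in short steps, Python scripts to look and compute and a shell command to move; the robot and the scene stay as the last step left them, time stands still between calls to the robot, and variables do not carry over. Pictures are saved under pics/ and viewed, on a budget of 10 in all, crops included, one or two more only if the job needs it, and the job is handed in when it is done.

```bash
ls; mkdir -p pics; cat > h.py <<'E'
import numpy as np, cv2
from bench import env, vision, order
def world(cam, uv, d):
    c=vision.camera_info(cam); K=np.array(c["intrinsics"]); uv=np.atleast_2d(uv).astype(float)
    s=(uv-[K[0,2],K[1,2]])/[K[0,0],K[1,1]]
    p=s.copy()
    for _ in range(20): p=s/(1+c["k1"]*(p**2).sum(1,keepdims=True))
    R=cv2.Rodrigues(np.array(c["rvec"]).ravel())[0]; d=np.atleast_1d(d)[:,None]
    return (np.c_[p*d,d]-np.array(c["tvec"]).ravel())@R
def cloud(cam,mask,depth):
    m=mask&(depth>0); v,u=np.nonzero(m); return world(cam,np.c_[u,v],depth[m])
E
python3 - <<'E'
from h import *
ims=[]
for cam in("scene","top"):
    im,d=vision.capture(cam); ims.append(im)
    cv2.imwrite(f"pics/{cam}0.png",im[...,::-1])
    for t in("bottle","bay","backstop","gate","knob","tub","flats","wedge"):
        for r in vision.regions_of(cam,t)[:2]:
            P=cloud(cam,r["region"],d)
            if len(P): print(cam,t,round(r["confidence"],2),np.round(r["centre"]),len(P),np.round(np.median(P,0),3),np.round(np.percentile(P,2,0),3),np.round(np.percentile(P,98,0),3))
print(env.sense())
E
```

```text
pics
scene bottle 0.65 [252. 195.] 3311 [0.538 0.04  0.146] [0.492 0.023 0.009] [0.564 0.085 0.254]
scene bottle 0.49 [316. 259.] 3747 [0.693 0.054 0.019] [ 0.611 -0.078 -0.001] [0.805 0.287 0.085]
scene bay 0.7 [319. 259.] 3683 [0.691 0.054 0.02 ] [ 0.612 -0.078 -0.   ] [0.805 0.285 0.085]
scene backstop 0.76 [345. 281.] 1242 [ 0.82  -0.006  0.04 ] [ 0.752 -0.056  0.002] [0.866 0.048 0.062]
scene gate 0.78 [319. 202.] 448 [0.628 0.213 0.025] [0.593 0.087 0.01 ] [0.641 0.332 0.102]
scene knob 0.73 [320. 199.] 537 [0.628 0.212 0.025] [0.613 0.089 0.006] [0.641 0.286 0.101]
scene tub 0.76 [113. 339.] 2226 [ 0.503 -0.388  0.073] [ 0.454 -0.419  0.007] [ 0.526 -0.346  0.089]
scene flats 0.65 [307. 150.] 2115 [0.5   0.366 0.034] [0.41  0.289 0.   ] [0.574 0.477 0.039]
scene flats 0.54 [322. 201.] 509 [0.629 0.213 0.025] [0.614 0.091 0.015] [0.641 0.253 0.101]
scene wedge 0.78 [172. 360.] 2388 [ 0.627 -0.355  0.054] [ 0.592 -0.395  0.001] [ 0.661 -0.294  0.111]
top bottle 0.97 [267. 237.] 1182 [0.52  0.064 0.211] [0.482 0.025 0.055] [0.56  0.107 0.263]
top bay 0.95 [269. 175.] 2270 [0.694 
[... 628 characters left out ...]
lock': 0.9, 'qpos': array([ 1.23281799,  0.33319603,  0.03990413,  1.46538912, -0.0133998 ,
        1.34329516, -0.05851407]), 'joint_vel': array([-8.31961105e-04,  6.45224293e-04, -1.89770807e-03,  1.06573838e-03,
       -5.35164039e-05,  1.75639372e-03,  8.56639794e-05]), 'tau': array([-1.25136344e-04, -6.56113601e+01,  1.33235615e+00, -4.04058123e+01,
       -5.99865010e-02,  3.49506049e-02,  6.53637562e-05]), 'tcp_pos': array([ 0.15371619, -0.63154116,  0.22255385]), 'tcp_rot': array([-3.11921602e+00, -3.74103566e-01, -3.63784970e-06]), 'wrist_force': array([-0.70672986,  1.12370231, -0.27164662]), 'ft_torque': array([-0.0268377 ,  0.02060784,  0.0175705 ]), 'width': 0.08726328960418858}
```

View pics/scene0.png

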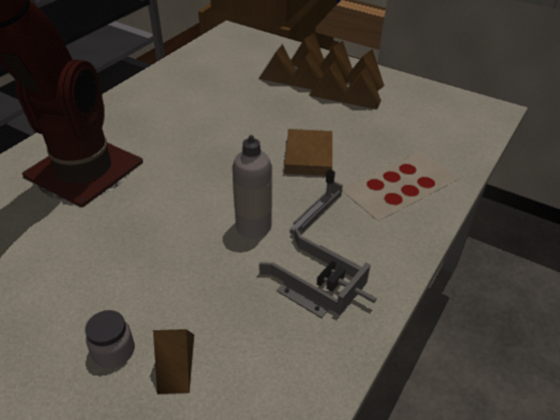

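View pics/top0.png

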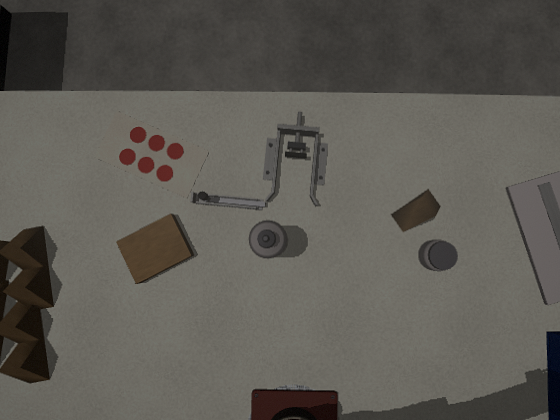

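The scene picture shows the bottle at (252,195), in front of the bay, whose mouth is around (285,250). The top picture shows the bottle at (267,238), the bay mouth at (293,200), the pad at (296,153) and the knob at (202,196). Next I'll fit the bay pose and the bottle circle.

```bash
cat >> h.py <<'E'
from scipy.optimize import least_squares
def bay_fit(Ps):
    P=np.vstack(Ps); R=P[(P[:,2]>.03)&(P[:,2]<.041)][:,:2]; B=P[(P[:,2]>.052)&(P[:,2]<.066)][:,:2]
    def seg(q,a,b,h):
        a,b=np.array(a),np.array(b); t=np.clip((q-a)@(b-a)/((b-a)@(b-a)),0,1)[:,None]
        return np.maximum(np.linalg.norm(q-a-t*(b-a),axis=1)-h,0)
    def f(x):
        c,s=np.cos(x[2]),np.sin(x[2]); M=np.array([[c,-s],[s,c]])
        q=(R-x[:2])@M; b=(B-x[:2])@M
        d=np.min([seg(q,(.025,y),(.195,y),.003) for y in(.053,-.053)]+[seg(q,(.0,y*.070),(.025,y*.053),.003) for y in(1,-1)],0)
        d=d[(q[:,1]<.09)] if 0 else np.where(q[:,1]>.078,.01,d)
        return np.r_[d,seg(b,(.201,-.05),(.201,.05),.005)]
    best=min((least_squares(f,(.63,.0,y),loss="soft_l1",f_scale=.003) for y in(-.2,-.1,0,.1)),key=lambda r:r.cost)
    return best.x,best.cost,len(R),len(B)
def bottle_fit(P,lo=.02,hi=.17):
    Q=P[(P[:,2]>lo)&(P[:,2]<hi)][:,:2]
    r=least_squares(lambda x:np.hypot(*(Q-x).T)-.045,np.median(Q,0)+[.03,0],loss="soft_l1",f_scale=.003); return r.x,len(Q)
E
python3 - <<'E'
from h import *
bs=[];bt=[];kn=[]
for cam in("scene","top"):
    im,d=vision.capture(cam)
    r=vision.regions_of(cam,"bay")[0]["region"]; s=vision.regions_of(cam,"backstop")[0]["region"]
    P=cloud(cam,r|s,d); bs.append(P); print(cam,bay_fit([P]))
    B=cloud(cam,vision.regions_of(cam,"bottle")[0]["region"],d); bt.append(B)
    C=B[B[:,2]>.20]; print("bottle",bottle_fit(B),"cap",(C.min(0)+C.max(0))/2)
    g=vision.regions_of(cam,"gate")[0]["region"]; G=cloud(cam,g,d); k=G[(G[:,2]>.07)&(G[:,2]<.11)]
    print("knob",len(k),k.min(0),k.max(0),np.median(k,0))
    b=P[(P[:,2]>.017)&(P[:,2]<.06)&(P[:,0]>.7)&(abs(P[:,1])<.035)]; print("pad-ish",len(b),np.percentile(b[:,0],[1,5,20,50]) if len(b) else 0)
x=bay_fit(bs); print("bay",x); print("bottle",bottle_fit(np.vstack(bt)))
(x,y,a)=x[0]
for n,p in(("knob",(-.012,.233)),("pad",(.105,0)),("tip",(-.012,.075))):
    print(n,x+np.cos(a)*p[0]-np.sin(a)*p[1],y+np.sin(a)*p[0]+np.cos(a)*p[1])
im=cv2.imread("pics/top0.png")[90:290,170:370]; cv2.imwrite("pics/crop1.png",cv2.resize(im,(600,600),interpolation=cv2.INTER_CUBIC)*2)
E
```

```text
Traceback (most recent call last):
IndexError: list index out of range
```

```bash
cat >> h.py <<'E'
def reg(cam,t,n=4):
    for _ in range(n):
        r=vision.regions_of(cam,t)
        if r and r[0]["confidence"]>.4: return r[0]["region"]
        vision.capture(cam)
    print("missed",cam,t); return np.zeros((420,560),bool)
E
python3 - <<'E'
from h import *
bs=[];bt=[]
for cam in("scene","top"):
    im,d=vision.capture(cam)
    P=cloud(cam,reg(cam,"bay")|reg(cam,"backstop"),d); bs.append(P); print(cam,bay_fit([P]))
    B=cloud(cam,reg(cam,"bottle"),d); bt.append(B)
    C=B[B[:,2]>.20]; print("bottle",bottle_fit(B),"cap",(C.min(0)+C.max(0))/2)
    G=cloud(cam,reg(cam,"gate"),d); k=G[(G[:,2]>.07)&(G[:,2]<.11)]
    if len(k): print("knob",len(k),k.min(0),k.max(0),np.median(k,0))
x=bay_fit(bs); print("bay",x); print("bottle",bottle_fit(np.vstack(bt)))
(x,y,a)=x[0]
for n,p in(("knob",(-.012,.233)),("pad",(.105,0)),("tip",(-.012,.075))):
    print(n,x+np.cos(a)*p[0]-np.sin(a)*p[1],y+np.sin(a)*p[0]+np.cos(a)*p[1])
im=cv2.imread("pics/top0.png")[90:290,170:370]; cv2.imwrite("pics/crop1.png",cv2.convertScaleAbs(cv2.resize(im,(600,600),interpolation=cv2.INTER_CUBIC),alpha=1.7))
E
```

```text
scene (array([ 0.6272537 ,  0.01185805, -0.02431512]), np.float64(0.06349215039691582), 1151, 319)
bottle (array([0.56441639, 0.00401504]), 1800) cap [0.52392815 0.06288916 0.23556056]
knob 110 [0.62074733 0.23255143 0.07124572] [0.64357091 0.25502789 0.10317678] [0.63365386 0.23981844 0.09020295]
top (array([ 0.62475092,  0.01296229, -0.02527601]), np.float64(0.026171754531233073), 643, 211)
bottle (array([0.52037173, 0.06831717]), 23) cap [0.52076613 0.06849487 0.23443579]
knob 58 [0.62102151 0.23580587 0.07369442] [0.63935062 0.25341621 0.10311386] [0.62898317 0.24259725 0.0986786 ]
bay (array([ 0.62623184,  0.01220266, -0.02434285]), np.float64(0.08980677703728249), 1794, 530)
bottle (array([0.56359031, 0.0036415 ]), 1823)
knob 0.6199067176976591 0.24542571831605176
pad 0.7312007298011866 0.009646917594061697
tip 0.6160609271688491 0.08747252937955538
```

View pics/crop1.png

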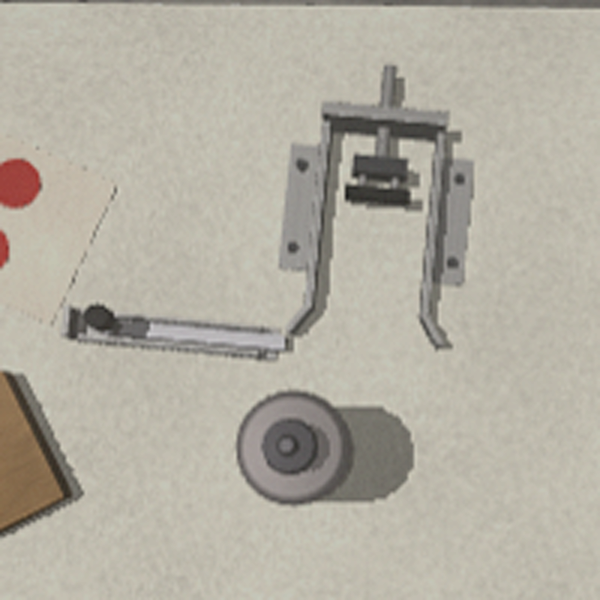

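The crop shows the bay yawed by about -4.5°: the left rail runs from (335,120) to (318,300), and the gate track from (75,325) to (285,345). My fit gave only -1.4°, so I'll check it against the per-slice rail positions.

```bash
python3 - <<'E'
from h import *
for cam in("top","scene"):
    im,d=vision.capture(cam); m=reg(cam,"bay")|reg(cam,"backstop")
    P=cloud(cam,m,d); R=P[(P[:,2]>.032)&(P[:,2]<.042)]
    print(cam)
    for x in np.arange(.62,.84,.02):
        q=R[(R[:,0]>x)&(R[:,0]<x+.02)]; l=q[(q[:,1]>.03)&(q[:,1]<.1),1]; r=q[q[:,1]<-.02,1]
        print(round(x+.01,2),len(l),np.round(np.percentile(l,[5,50,95]),3) if len(l) else "",len(r),np.round(np.percentile(r,[5,50,95]),3) if len(r) else "")
    q=P[P[:,2]>.053]; q=q[q[:,0]>.75]
    print("plate line", np.polyfit(q[:,1],q[:,0],1), q.mean(0), q[:,1].min(), q[:,1].max())
    G=cloud(cam,reg(cam,"gate"),d); g=G[(G[:,2]>.015)&(G[:,2]<.03)]; print("gate line",np.polyfit(g[:,1],g[:,0],1),g.mean(0))
    B=cloud(cam,reg(cam,"bottle"),d)
    for lo,hi in((.03,.08),(.08,.13),(.13,.18),(.21,.26)):
        b=B[(B[:,2]>lo)&(B[:,2]<hi)]
        if len(b)>5: print("bottle",lo,len(b),b.min(0),b.max(0))
E
```

```text
top
0.63 10 [0.077 0.081 0.085] 17 [-0.053 -0.047 -0.041]
0.65 22 [0.063 0.071 0.076] 21 [-0.044 -0.038 -0.035]
0.67 20 [0.063 0.066 0.069] 19 [-0.044 -0.041 -0.038]
0.69 24 [0.061 0.063 0.066] 18 [-0.046 -0.043 -0.038]
0.71 18 [0.058 0.062 0.066] 20 [-0.046 -0.043 -0.041]
0.73 20 [0.058 0.061 0.064] 21 [-0.049 -0.046 -0.043]
0.75 23 [0.036 0.059 0.062] 23 [-0.051 -0.048 -0.023]
0.77 19 [0.054 0.057 0.06 ] 22 [-0.054 -0.048 -0.045]
0.79 21 [0.051 0.056 0.06 ] 20 [-0.054 -0.051 -0.048]
0.81 23 [0.049 0.054 0.057] 23 [-0.054 -0.048 -0.021]
0.83 6 [0.036 0.042 0.052] 0 
plate line [0.0733164  0.82260255] [ 0.8223794  -0.0030437   0.05928008] -0.05512663424147232 0.05381480189367278
gate line [0.07117968 0.61354861] [0.62521453 0.16389395 0.02341337]
bottle 0.08 7 [0.48805668 0.02374569 0.08045679] [0.52830113 0.03696944 0.12345499]
bottle 0.13 13 [0.4838571  0.02331124 0.14443962] [0.52499157 0.04205575 0.17083219]
bottle 0.21 609 [0.48639785 0.03369507 0.21004244] [0.55232468 0.09987968 0.25979533]
scene
0.63 16 [0.076 0.082 0.087] 33 [-0.053 -0.047 -0.041]
0.65 24 [0.064 0.07  0.076] 
[... 340 characters left out ...]
8 -0.021]
0.79 32 [0.05  0.054 0.06 ] 43 [-0.055 -0.05  -0.022]
0.81 25 [0.049 0.053 0.058] 30 [-0.058 -0.054 -0.049]
0.83 11 [0.035 0.043 0.051] 30 [-0.057 -0.043 -0.023]
plate line [0.08131743 0.82535297] [ 0.8251094  -0.00299522  0.0591773 ] -0.058480032403460724 0.057598498661120615
gate line [0.07627885 0.61357706] [0.62641786 0.16834024 0.02269446]
bottle 0.03 545 [0.4830144  0.02080887 0.03008275] [0.5656691  0.09653736 0.07999119]
bottle 0.08 620 [0.48235266 0.02112833 0.08009565] [0.56700784 0.09745588 0.12993498]
bottle 0.13 663 [0.484301   0.02099785 0.13037606] [0.5657077  0.09867763 0.17985629]
bottle 0.21 584 [0.48749768 0.0345979  0.21002363] [0.55357503 0.09970709 0.25984543]
```

Bay origin is about (0.625, 0.0155) with yaw -4.5°, and the bottle is at (0.522, 0.0665), i.e. bay x -107 mm, y +43 mm. The gripper body could hit the tall bottle before the fingertips do, so I'll bring the tool into view and measure its shape.

```bash
python3 -m jog '[[[2.9,4.8,0.3],0],[[2.9,4.8,0.3],0],[[2.9,4.8,0.3],0],[[2.9,4.8,0.3],0],[[2.9,4.8,0.3],0],[[2.9,4.8,0.3],0],[[2.9,4.8,0.3],0],[[2.9,4.8,0.3],0],[[2.9,4.8,0.3],0],[[2.9,4.8,0],0]]' 0; python3 - <<'E'
from h import *
im,d=vision.capture("scene"); 
s=env.sense(); print(s["tcp_pos"],s["clock"])
T=s["tcp_pos"]; R=cv2.Rodrigues(s["tcp_rot"])[0]
for cam in("scene","top"):
    im,d=vision.capture(cam); P=cloud(cam,np.ones_like(d,bool),d); q=(P-T)@R
    q=q[(abs(q[:,0])<.15)&(abs(q[:,1])<.15)&(q[:,2]<.01)&(q[:,2]>-.3)]
    print(cam)
    for z in np.arange(-.25,.01,.02):
        w=q[(q[:,2]>=z)&(q[:,2]<z+.02)]
        if len(w)>5: print(round(z,2),len(w),np.round(np.percentile(w[:,:2],1,0),3),np.round(np.percentile(w[:,:2],99,0),3))
    if cam=="scene": cv2.imwrite("pics/grip.png",cv2.convertScaleAbs(cv2.resize(im[40:400,60:440][...,::-1],None,fx=1.6,fy=1.6),alpha=1.7))
E
```

```text
clock: 3.3
tcp_pos: [0.4446, -0.15, 0.2501]
tcp_rot: [3.118, 0.374, 0.002]
wrist_force: [1.5, -0.8, 0.2]
width: 0.0017
[ 0.4479365  -0.1423876   0.25027569] 3.35
scene
-0.25 551 [-0.026 -0.011] [0.042 0.041]
-0.23 550 [-0.029 -0.016] [0.042 0.043]
-0.21 358 [-0.029 -0.018] [0.043 0.044]
-0.19 569 [-0.028 -0.048] [0.038 0.037]
-0.17 206 [-0.032 -0.047] [0.038 0.019]
-0.15 370 [-0.021 -0.048] [0.027 0.019]
-0.13 1278 [-0.034 -0.093] [0.037 0.096]
-0.11 996 [-0.032 -0.086] [0.038 0.096]
-0.09 720 [-0.034 -0.082] [0.038 0.089]
-0.07 7 [-0.034  0.016] [0.024 0.085]
-0.05 71 [-0.004 -0.012] [0.012 0.016]
-0.03 117 [-0.011 -0.009] [0.012 0.013]
-0.01 51 [-0.01  -0.008] [0.012 0.012]
top
-0.25 67 [-0.009 -0.037] [ 0.031 -0.022]
-0.23 127 [-0.018 -0.039] [ 0.041 -0.002]
-0.21 58 [-0.017 -0.039] [0.042 0.   ]
-0.19 156 [-0.036 -0.047] [ 0.036 -0.014]
-0.17 304 [-0.036 -0.047] [ 0.037 -0.015]
-0.15 30 [-0.021 -0.047] [ 0.021 -0.046]
-0.13 896 [-0.036 -0.091] [0.036 0.095]
-0.11 137 [-0.034 -0.091] [0.037 0.09 ]
-0.09 96 [-0.033 -0.079] [0.037 0.082]
```

View pics/grip.png

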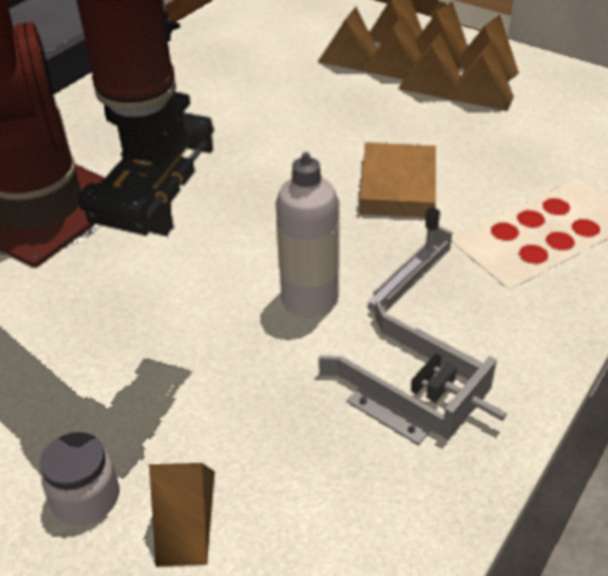

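The picture shows the gripper at (150,180): a wide body, about 75 x 190 mm, starting about 70 mm above the fingertips. With the tool upright, that body touches the bottle at z ≥ 72 mm before the fingertips do, which is above the safe push height. Rows can't command a tilt, so I'll see how the arm behaves at its reach limit, well clear of everything.

```bash
python3 -m jog '[[[5,0,0],0],[[5,0,0],0],[[5,0,0],0],[[5,0,0],0],[[5,0,0],0],[[5,0,0],0],[[5,0,0],0],[[5,0,0],0],[[5,0,0],0],[[5,0,0],0]]'; python3 -m jog '[[[3,0,0],0],[[3,0,0],0],[[3,0,0],0],[[0,0,0],0]]'; python3 -c "
from h import *
s=env.sense();print(s['qpos'],cv2.Rodrigues(s['tcp_rot'])[0][:,2])"
```

```text
clock: 4.7
tcp_pos: [0.8838, -0.1593, 0.2346]
tcp_rot: [-3.104, -0.344, 0.019]
wrist_force: [-0.5, -0.7, -1.0]
width: 0.0007
clock: 5.2
tcp_pos: [0.8985, -0.1716, 0.2205]
tcp_rot: [-3.109, -0.294, 0.008]
wrist_force: [0.6, -0.5, 0.1]
width: 0.0006
[ 0.06914338  1.11183684  0.5969608   0.26822678 -0.56101627  1.81393046
 -1.16311201] [-0.00658142  0.01800236 -0.99981628]
```

The arm holds its orientation at the limit, so tilting isn't available. Instead I'll push gently with the flat face of the body, the fingertips just above the table so contact is as low as possible (~73 mm). I'll go in small steps and check tilt with the cameras: slow position-controlled steps can be backed off before the bottle topples. First I'll go round to its left side.

```bash
python3 -m jog '[[[-4,0,3],0],[[-4,0,3],0],[[-1,6,0],10.7],[[-1,6,0],10.7],[[-1,6,0],10.7],[[-1,6,0],10.7],[[-1,6,0],10.7],[[-1,6,0],10.7],[[-1,5,0],10.7],[[0,0,0],0]]';  python3 -c "
from h import *
s=env.sense();print(s['qpos'],cv2.Rodrigues(s['tcp_rot'])[0])"
```

```text
clock: 6.45
tcp_pos: [0.7518, 0.2501, 0.2784]
tcp_rot: [-2.269, -2.143, 0.025]
wrist_force: [-0.5, -0.1, -0.4]
width: 0.0001
[-0.55780113  0.68187535  0.3925462   0.88903147 -0.25412181  1.63218877
 -0.31347686] [[ 0.0569568   0.99803482 -0.0261231 ]
 [ 0.99837363 -0.0568728   0.00394816]
 [ 0.00245471 -0.02630549 -0.99965094]]
```

```bash
python3 -m jog '[[[-5.5,-1.6,0],-1.2],[[-5.5,-1.6,0],0],[[-5.5,-1.6,0],0],[[-5.7,-1.6,0],0],[[0,0,-6],0],[[0,0,-6],0],[[0,0,-6],0],[[0,0,-6],0],[[0,0,-2.6],0],[[0,0,0],0]]'; python3 -m jog '[[[0,-1,-0.3],0],[[0,-1,-0.1],0],[[0,0,0],0]]'
```

```text
clock: 7.7
tcp_pos: [0.5303, 0.1778, 0.0113]
tcp_rot: [-2.303, -2.109, 0.033]
wrist_force: [0.1, 0.3, 0.2]
width: 0.0006
clock: 8.07
tcp_pos: [0.5332, 0.1566, 0.01]
tcp_rot: [-2.311, -2.102, 0.023]
wrist_force: [-0.8, 0.6, -0.4]
width: 0.0008
```

```bash
python3 -m jog '[[[0,-0.3,-0.2],0],[[0,-0.3,0],0],[[0,-0.3,0],0],[[0,-0.3,0],0]]'; python3 -m jog '[[[0,-0.3,0],0],[[0,-0.3,0],0]]';python3 -m jog '[[[0,-0.3,0],0],[[0,-0.3,0],0]]'; cat >> h.py <<'E'
def tilt():
    for cam in("scene","top"):
        im,d=vision.capture(cam); B=cloud(cam,reg(cam,"bottle"),d)
        o=[]
        for lo,hi,r in((.02,.06,.045),(.14,.175,.045),(.225,.265,0)):
            Q=B[(B[:,2]>lo)&(B[:,2]<hi)][:,:2]
            if len(Q)<25: continue
            c=least_squares(lambda x:np.hypot(*(Q-x).T)-r,np.median(Q,0)+(.03 if cam=="scene" else 0)*np.array([-.5,.8]),loss="soft_l1",f_scale=.003).x if r else (np.percentile(Q,2,0)+np.percentile(Q,98,0))/2
            o.append(np.round(c,4))
        print(cam,o)
E
python3 -c "
from h import *
tilt()"
```

```text
clock: 8.57
tcp_pos: [0.5331, 0.1483, 0.0078]
tcp_rot: [-2.306, -2.104, 0.02]
wrist_force: [-0.9, 8.1, 6.2]
width: 0.0004
clock: 8.82
tcp_pos: [0.5334, 0.1426, 0.008]
tcp_rot: [-2.306, -2.105, 0.019]
wrist_force: [0.1, 9.1, 6.4]
width: 0.0006
clock: 9.07
tcp_pos: [0.5334, 0.1366, 0.008]
tcp_rot: [-2.306, -2.105, 0.019]
wrist_force: [-0.7, 7.9, 6.2]
width: 0.0006
scene [array([0.519 , 0.0562]), array([0.5193, 0.0542]), array([0.5233, 0.0488])]
top [array([0.5207, 0.0513])]
```

```bash
python3 -m jog '[[[0,-0.2,0.1],0],[[0,-0.2,0],0]]'; python3 -m jog '[[[0,-0.3,0],0],[[0,-0.3,0],0]]';python3 -c "
from h import *
tilt(); im,d=vision.capture('scene'); cv2.imwrite('pics/p1.png',cv2.convertScaleAbs(cv2.resize(im[60:300,160:400][...,::-1],None,fx=2.4,fy=2.4),alpha=1.7))"
```

```text
clock: 9.52
tcp_pos: [0.5335, 0.1328, 0.0091]
tcp_rot: [-2.305, -2.105, 0.019]
wrist_force: [-0.1, 8.3, 6.2]
width: 0.0007
clock: 9.78
tcp_pos: [0.5334, 0.1265, 0.009]
tcp_rot: [-2.306, -2.105, 0.02]
wrist_force: [-0.1, 8.8, 5.8]
width: 0.0007
scene [array([0.5193, 0.0466]), array([0.5194, 0.0433]), array([0.5237, 0.0368])]
top [array([0.5209, 0.0402])]
```

View pics/p1.png

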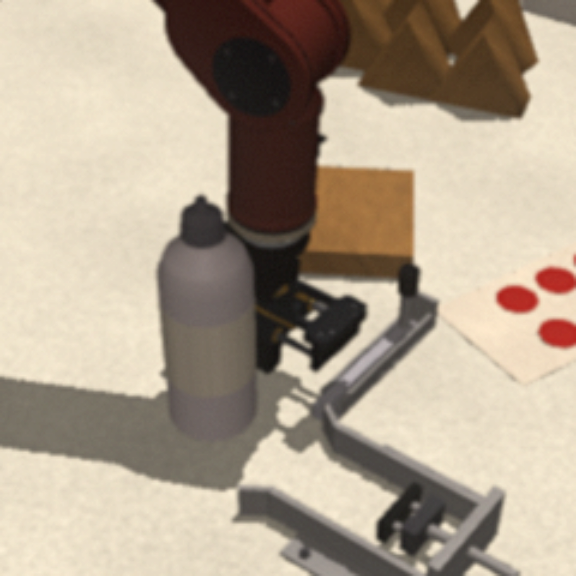

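The picture shows the bottle at (210,340), upright and sliding with the gripper body against its right side; tilt is at most about 1.5°. About 22 mm of the lateral push remains.

```bash
python3 -m jog '[[[-0.05,-0.3,0],0],[[-0.05,-0.3,0],0],[[-0.05,-0.3,0],0],[[-0.05,-0.3,0],0]]'; python3 -m jog '[[[-0.05,-0.3,0],0],[[-0.05,-0.3,0],0],[[0,-0.3,0],0]]';python3 -c "
from h import *
tilt()"
```

```text
clock: 10.52
tcp_pos: [0.5313, 0.1144, 0.0089]
tcp_rot: [-2.306, -2.105, 0.02]
wrist_force: [0.1, 8.3, 5.0]
width: 0.0006
clock: 10.9
tcp_pos: [0.5304, 0.1053, 0.0089]
tcp_rot: [-2.306, -2.105, 0.02]
wrist_force: [-0.2, 7.9, 5.3]
width: 0.0005
scene [array([0.518 , 0.0254]), array([0.5183, 0.0223]), array([0.5205, 0.0164])]
top [array([0.5191, 0.0186])]
```

```bash
python3 -m jog '[[[0,1,0],0],[[0,3,0],0],[[-3,5,3],0],[[-4,4,3],-10],[[-4,2,0],-10.6],[[-1,0,0],-10.6],[[0,0,0],-10.6],[[0,0,0],-10.6],[[0,0,0],-10.6],[[0,0,0],-10.6]]'; python3 -m jog '[[[0,0,0],-10.6],[[0,0,0],-5.1],[[0,0,0],0]]'; python3 -c "
from h import *
tilt();s=env.sense(); print(cv2.Rodrigues(s['tcp_rot'])[0],s['qpos'])"
```

```text
clock: 12.35
tcp_pos: [0.4147, 0.247, 0.0636]
tcp_rot: [-3.102, -0.312, 0.003]
wrist_force: [-0.3, -0.5, -0.4]
width: 0.0006
clock: 12.72
tcp_pos: [0.4147, 0.2471, 0.0636]
tcp_rot: [-3.116, 0.104, -0.002]
wrist_force: [-1.0, 0.1, -0.6]
width: 0.0005
scene [array([0.5179, 0.0258]), array([0.518 , 0.0258]), array([0.5211, 0.0209])]
top [array([0.5191, 0.0251])]
[[ 9.97813513e-01 -6.60508416e-02  2.34096261e-03]
 [-6.60882226e-02 -9.97519742e-01  2.42221339e-02]
 [ 7.35264090e-04 -2.43238826e-02 -9.99703860e-01]] [-1.09840667  0.14140839  0.52099841  2.07743861 -0.11138559  0.92896183
 -2.15301177]
```

The bottle stayed upright and now sits on the bay's centre line (bay y about +1.5 mm), and the tool face is vertical in the push direction. I'll move in behind it along the inner reach limit and estimate the pad's position from depth.

```bash
python3 -m jog '[[[-0.2,-5.5,0],-0.7],[[0,-5.5,0],0],[[0.6,-5.2,0],0],[[0.7,-5.2,-1],0],[[0.1,0,-4.5],0],[[0,0,0],0],[[0,0,0],0]]'; python3 - <<'E'
from h import *
s=env.sense(); print(cv2.Rodrigues(s['tcp_rot'])[0])
tilt(); a=-.079
for cam in("scene","top"):
    im,d=vision.capture(cam); P=cloud(cam,np.ones_like(d,bool),d); Q=(P[:,:2]-[.625,.0155])@np.array([[np.cos(a),-np.sin(a)],[np.sin(a),np.cos(a)]])
    m=(abs(Q[:,1])<.025)&(Q[:,0]>.09)&(Q[:,0]<.19)&(P[:,2]>.02)&(P[:,2]<.055); print(cam,m.sum(),np.percentile(Q[m,0],[1,3,10,25,50]))
E
```

```text
clock: 13.8
tcp_pos: [0.4272, 0.0333, 0.0096]
tcp_rot: [-3.115, 0.123, -0.003]
wrist_force: [-0.2, -0.1, -0.2]
width: 0.0005
[[ 9.96886615e-01 -7.88028301e-02  2.68164423e-03]
 [-7.88446436e-02 -9.96595824e-01  2.40891086e-02]
 [ 7.74225510e-04 -2.42255432e-02 -9.99706219e-01]]
scene [array([0.518 , 0.0256]), array([0.5181, 0.0257]), array([0.5221, 0.0192])]
top [array([0.519 , 0.0251])]
scene 441 [0.12613796 0.12708432 0.131145   0.13583452 0.15312657]
top 291 [0.12448024 0.12476602 0.12567793 0.13176138 0.14768741]
```

```bash
python3 -m jog '[[[0,0,-0.4],0],[[0.4,-0.03,0],0],[[0.3,-0.03,0],0],[[0.3,-0.02,0],0],[[0.3,-0.02,0],0],[[0.3,-0.02,0],0],[[0.3,-0.03,0],0],[[0.3,-0.02,0],0]]'; python3 -c "
from h import *
tilt()"; python3 -m jog '[[[0.3,-0.03,0],0],[[0.3,-0.02,0],0],[[0.3,-0.02,0],0],[[0.3,-0.03,0],0],[[0.3,-0.02,0],0],[[0.3,-0.02,0],0],[[0.3,-0.03,0],0],[[0.3,-0.02,0],0],[[0.3,-0.02,0],0],[[0.3,-0.03,0],0]]'; python3 -c "
from h import *
tilt()"
```

```text
clock: 15.1
tcp_pos: [0.4473, 0.0312, 0.0043]
tcp_rot: [-3.115, 0.125, 0.003]
wrist_force: [-8.4, 0.0, 7.0]
width: 0.0007
scene [array([0.53 , 0.025]), array([0.5307, 0.025 ]), array([0.5343, 0.0202])]
top [array([0.5321, 0.0231])]
clock: 16.55
tcp_pos: [0.4774, 0.0289, 0.0043]
tcp_rot: [-3.115, 0.124, 0.003]
wrist_force: [-7.4, 0.5, 6.5]
width: 0.0002
scene [array([0.5601, 0.0232]), array([0.5606, 0.023 ]), array([0.5629, 0.0184])]
top [array([0.5615, 0.0213])]
```

```bash
python3 -m jog '[[[0.4,-0.04,0],0],[[0.4,-0.03,0],0],[[0.4,-0.03,0],0],[[0.4,-0.04,0],0],[[0.4,-0.03,0],0],[[0.4,-0.03,0],0],[[0.4,-0.04,0],0],[[0.4,-0.03,0],0],[[0.4,-0.03,0],0],[[0.4,-0.04,0],0]]'; python3 -c "
from h import *
tilt()"; python3 -m jog '[[[0.4,-0.04,0],0],[[0.4,-0.03,0],0],[[0.4,-0.03,0],0],[[0.4,-0.04,0],0],[[0.4,-0.03,0],0],[[0.4,-0.03,0],0],[[0.4,-0.04,0],0],[[0.4,-0.03,0],0],[[0.4,-0.03,0],0],[[0.4,-0.04,0],0]]'; python3 -c "
from h import *
tilt()"
```

```text
clock: 18.0
tcp_pos: [0.5175, 0.0256, 0.0043]
tcp_rot: [-3.114, 0.124, 0.003]
wrist_force: [-8.7, 0.9, 7.0]
width: 0.0007
scene [array([0.4984, 0.3774])]
top [array([0.6014, 0.0175])]
clock: 19.45
tcp_pos: [0.5578, 0.0221, 0.0044]
tcp_rot: [-3.114, 0.124, 0.002]
wrist_force: [-7.2, 1.2, 5.9]
width: 0.0004
scene [array([0.6405, 0.0166]), array([0.641 , 0.0164]), array([0.6442, 0.0122])]
top [array([0.644 , 0.0153])]
```

```bash
python3 -m jog '[[[0.4,-0.04,0],0],[[0.4,-0.03,0],0],[[0.4,-0.03,0],0],[[0.4,-0.04,0],0],[[0.4,-0.03,0],0],[[0.4,-0.03,0],0],[[0.4,-0.04,0],0],[[0.4,-0.03,0],0],[[0.4,-0.03,0],0],[[0.4,-0.04,0],0]]'; python3 -m jog '[[[0.2,-0.02,0],0],[[0.2,-0.02,0],0],[[0.2,-0.02,0],0]]'; python3 -m jog '[[[0.2,-0.02,0],0],[[0.2,-0.02,0],0]]'; python3 -c "
from h import *
tilt()"
```

```text
clock: 20.9
tcp_pos: [0.5981, 0.0187, 0.0045]
tcp_rot: [-3.114, 0.124, 0.0]
wrist_force: [-8.7, 0.1, 4.7]
width: 0.0009
clock: 21.28
tcp_pos: [0.6041, 0.0182, 0.0045]
tcp_rot: [-3.114, 0.124, 0.0]
wrist_force: [-7.6, 1.0, 5.7]
width: -0.0001
clock: 21.52
tcp_pos: [0.6081, 0.0177, 0.0045]
tcp_rot: [-3.114, 0.124, 0.0]
wrist_force: [-8.1, 1.1, 5.9]
width: 0.0003
scene [array([0.6905, 0.0121]), array([0.6914, 0.0118]), array([0.6943, 0.0073])]
top [array([0.6949, 0.0087])]
```

Contact is expected at TCP x ≈ 0.62. I'll creep the rest in 1 mm rows, two per reading.

```bash
python3 -m jog '[[[0.2,-0.02,0],0],[[0.2,-0.01,0],0],[[0.1,-0.01,0],0],[[0.1,-0.01,0],0]]'; python3 -m jog '[[[0.1,-0.01,0],0],[[0.1,-0.01,0],0]]'; python3 -m jog '[[[0.1,-0.01,0],0],[[0.1,-0.01,0],0]]'
```

```text
clock: 22.22
tcp_pos: [0.614, 0.0172, 0.0045]
tcp_rot: [-3.114, 0.124, 0.0]
wrist_force: [-7.5, 1.5, 4.8]
width: 0.001
clock: 22.48
tcp_pos: [0.616, 0.0171, 0.0045]
tcp_rot: [-3.114, 0.124, 0.0]
wrist_force: [-7.5, 0.7, 5.5]
width: 0.0004
clock: 22.72
tcp_pos: [0.6181, 0.0169, 0.0045]
tcp_rot: [-3.114, 0.124, 0.0]
wrist_force: [-7.1, 0.3, 4.9]
width: 0.0006
```

```bash
python3 -m jog '[[[0.1,-0.01,0],0]]'; python3 -m jog '[[[0.1,-0.01,0],0]]'
```

```text
clock: 22.85
tcp_pos: [0.619, 0.0168, 0.0045]
tcp_rot: [-3.114, 0.124, 0.001]
wrist_force: [-7.7, 0.8, 5.0]
width: 0.0004
clock: 22.98
tcp_pos: [0.6201, 0.0167, 0.0045]
tcp_rot: [-3.114, 0.124, 0.0]
wrist_force: [-7.6, 0.7, 5.6]
width: 0.0002
```

```bash
python3 -m jog '[[[0.1,-0.01,0],0]]'; python3 -m jog '[[[0.1,-0.01,0],0]]';  python3 -m jog '[[[0.1,-0.01,0],0]]'
```

```text
clock: 23.1
tcp_pos: [0.621, 0.0166, 0.0045]
tcp_rot: [-3.114, 0.124, 0.0]
wrist_force: [-8.1, 0.8, 5.8]
width: 0.0006
clock: 23.22
tcp_pos: [0.6221, 0.0165, 0.0045]
tcp_rot: [-3.114, 0.124, 0.0]
wrist_force: [-8.3, 1.2, 5.3]
width: 0.0001
clock: 23.35
tcp_pos: [0.623, 0.0164, 0.0045]
tcp_rot: [-3.114, 0.124, 0.001]
wrist_force: [-7.4, 0.1, 5.0]
width: 0.0003
```

```bash
python3 -m jog '[[[0.1,-0.01,0],0]]'; python3 -m jog '[[[0.1,-0.01,0],0]]'
```

```text
clock: 23.48
tcp_pos: [0.6238, 0.0163, 0.0045]
tcp_rot: [-3.114, 0.124, 0.001]
wrist_force: [-12.2, 1.2, 8.6]
width: 0.0006
clock: 23.6
tcp_pos: [0.6242, 0.0163, 0.0045]
tcp_rot: [-3.114, 0.124, 0.003]
wrist_force: [-14.4, 1.5, 10.4]
width: 0.0006
```

```bash
python3 -m jog '[[[0.1,-0.01,0],0]]'; python3 -c "
from h import *
tilt()"; python3 -m jog '[[[0.1,-0.01,0],0]]'
```

```text
clock: 23.72
tcp_pos: [0.6249, 0.0162, 0.0045]
tcp_rot: [-3.114, 0.124, 0.004]
wrist_force: [-16.0, 1.5, 12.1]
width: 0.0002
scene [array([0.7074, 0.0106]), array([0.7082, 0.0104]), array([0.711 , 0.0056])]
top [array([0.714 , 0.0076])]
clock: 24.05
tcp_pos: [0.6254, 0.0162, 0.0045]
tcp_rot: [-3.114, 0.124, 0.005]
wrist_force: [-17.8, 1.7, 13.3]
width: 0.0004
```

```bash
python3 -m jog '[[[0.1,-0.01,0],0]]'; python3 -m jog '[[[0.1,-0.01,0],0]]'; python3 -c "
from h import *
tilt()"
```

```text
clock: 24.18
tcp_pos: [0.6262, 0.0161, 0.0046]
tcp_rot: [-3.114, 0.124, 0.006]
wrist_force: [-22.5, 1.8, 15.8]
width: 0.0004
clock: 24.3
tcp_pos: [0.6268, 0.0161, 0.0046]
tcp_rot: [-3.113, 0.124, 0.007]
wrist_force: [-23.7, 1.2, 18.8]
width: 0.0007
scene [array([0.7094, 0.0105]), array([0.7103, 0.0102]), array([0.7134, 0.0055])]
top [array([0.7175, 0.0057])]
```

```bash
python3 -m jog '[[[0,0,0],0],[[0,0,0],0],[[0,0,0],0],[[0,0,0],0],[[0,0,0],0],[[0,0,0],0],[[0,0,0],0],[[0,0,0],0]]'; python3 -c "
from h import *
tilt()"
```

```text
clock: 25.5
tcp_pos: [0.6268, 0.0161, 0.0045]
tcp_rot: [-3.113, 0.124, 0.007]
wrist_force: [-21.3, 1.6, 16.3]
width: 0.0006
scene [array([0.7095, 0.0104]), array([0.7103, 0.0101]), array([0.7131, 0.006 ])]
top [array([0.7169, 0.0068])]
```

```bash
python3 -m jog '[[[0.1,-0.01,0],0],[[0,0,0],0],[[0,0,0],0],[[0,0,0],0],[[0,0,0],0],[[0,0,0],0]]'
```

```text
clock: 26.45
tcp_pos: [0.6275, 0.016, 0.0046]
tcp_rot: [-3.113, 0.124, 0.008]
wrist_force: [-24.8, 2.4, 18.6]
width: 0.0002
```

About 10 N on the pad, held. Now I'll back off gently, check that the bottle stays on the pad, and go round to the far side of the knob.

```bash
python3 -m jog '[[[-0.1,0.01,0],0],[[-0.1,0.01,0],0],[[-0.1,0.01,0],0],[[-0.1,0.01,0],0],[[-0.2,0.02,0],0],[[-0.5,0.04,0],0],[[-2,0.2,0],0],[[-4.5,0.3,2],0],[[0,0,5],0],[[0,0,5],0]]'; python3 -m jog '[[[0,5.5,2],0],[[0,5.5,0],0],[[0,5.5,0],0],[[0,5.5,0],0],[[0.2,5.3,0],0],[[4,0,0],0],[[4,0,0],0],[[0,0,0],0]]'; python3 - <<'E'
from h import *
tilt()
a=-.079
for cam in("scene","top"):
    im,d=vision.capture(cam); G=cloud(cam,reg(cam,"knob"),d); k=G[(G[:,2]>.075)&(G[:,2]<.105)]
    if len(k): print("knob",len(k),k.min(0),k.max(0))
cv2.imwrite("pics/t2.png",cv2.convertScaleAbs(cv2.resize(im[90:290,170:370][...,::-1],(600,600)),alpha=1.7))
E
```

```text
clock: 27.7
tcp_pos: [0.5541, 0.0216, 0.126]
tcp_rot: [-3.114, 0.125, -0.002]
wrist_force: [1.2, 1.9, 0.1]
width: 0.0003
clock: 28.7
tcp_pos: [0.6391, 0.2932, 0.1441]
tcp_rot: [-3.116, 0.128, -0.005]
wrist_force: [0.4, -0.8, -0.0]
width: 0.0003
scene [array([0.7088, 0.0104]), array([0.7088, 0.0103]), array([0.7111, 0.0059])]
top [array([0.7113, 0.0097]), array([0.7105, 0.009 ]), array([0.7063, 0.009 ])]
knob 103 [0.62123354 0.23252818 0.07503455] [0.64401166 0.2554028  0.10398552]
```

View pics/t2.png

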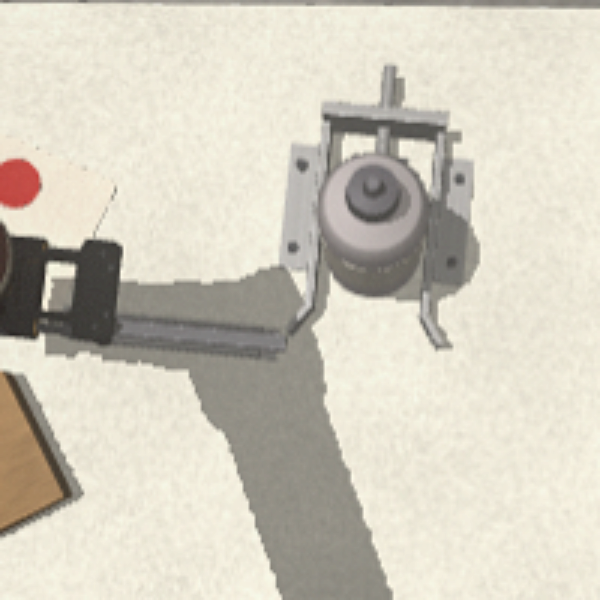

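The top picture shows the bottle in the bay at (373,220), upright on the pad, with the gripper at (80,290) just beyond the knob. Base fit (0.709, 0.010) moved back only about 0.7 mm. Lowering next and pushing the gate.

```bash
python3 -m jog '[[[-0.3,0,-3.5],0],[[0,0,-3.1],0],[[0,-1,0],0],[[-0.1,-1,0],0],[[-0.1,-1,0],0],[[0,0,0],0]]'; python3 -m jog '[[[-0.1,-1.2,0],0],[[-0.1,-1.2,0],0],[[-0.1,-1.2,0],0],[[-0.1,-1.2,0],0],[[-0.1,-1.2,0],0],[[-0.1,-1.2,0],0],[[-0.1,-1.2,0],0],[[-0.1,-1.2,0],0]]'
```

```text
clock: 29.85
tcp_pos: [0.6327, 0.2635, 0.0802]
tcp_rot: [-3.114, 0.127, -0.005]
wrist_force: [-1.0, -0.1, -0.8]
width: 0.0002
clock: 30.85
tcp_pos: [0.624, 0.1678, 0.0788]
tcp_rot: [-3.115, 0.124, -0.003]
wrist_force: [1.6, 3.8, 3.2]
width: 0.0009
```

```bash
python3 -m jog '[[[0,-0.5,0],0],[[-0.1,-0.5,0],0]]'; python3 -m jog '[[[0,-0.4,0],0],[[0,-0.3,0],0]]'; python3 -m jog '[[[0,-0.3,0],0]]'
```

```text
clock: 31.1
tcp_pos: [0.623, 0.1584, 0.0786]
tcp_rot: [-3.115, 0.124, -0.003]
wrist_force: [3.6, 3.1, 2.5]
width: 0.0007
clock: 31.35
tcp_pos: [0.6225, 0.1516, 0.0785]
tcp_rot: [-3.115, 0.124, -0.001]
wrist_force: [0.4, 2.4, 2.7]
width: 0.0002
clock: 31.48
tcp_pos: [0.6225, 0.1505, 0.0786]
tcp_rot: [-3.113, 0.122, -0.001]
wrist_force: [0.5, 11.5, 1.9]
width: 0.0003
```

```bash
python3 -m jog '[[[0,-0.1,0],0],[[0,0,0],0]]'; python3 -m jog '[[[0,1,0],0],[[0,3,0],0],[[0,4,0],0],[[0,3,4],0],[[-3,2,5],0],[[-4,2,4],0],[[0,0,0],0]]'; python3 - <<'E'
from h import *
tilt()
ims=[]
for cam in("scene","top"):
    im,d=vision.capture(cam); ims.append(im); G=cloud(cam,reg(cam,"gate"),d); k=G[(G[:,2]>.075)&(G[:,2]<.105)]
    if len(k): print("knob",len(k),k.min(0),k.max(0))
a=-.079; print("expected shut knob",.625-.012+.113*.079,.0155+.012*.079+.113*.997)
cv2.imwrite("pics/f.png",cv2.convertScaleAbs(np.hstack([cv2.resize(ims[0][80:330,170:420],(400,400)),cv2.resize(ims[1][90:290,170:370],(400,400))])[...,::-1],alpha=1.7))
E
```

```text
clock: 31.72
tcp_pos: [0.6225, 0.1506, 0.0786]
tcp_rot: [-3.112, 0.121, -0.002]
wrist_force: [0.1, 10.7, 1.9]
width: 0.0004
clock: 32.6
tcp_pos: [0.5516, 0.3003, 0.2115]
tcp_rot: [-3.112, 0.118, -0.006]
wrist_force: [0.2, -0.3, -0.1]
width: 0.0002
scene [array([0.7087, 0.0103]), array([0.7089, 0.0103]), array([0.7107, 0.0061])]
top [array([0.7114, 0.0101]), array([0.7106, 0.0091]), array([0.7064, 0.009 ])]
knob 65 [0.61250744 0.11904941 0.075156  ] [0.63290946 0.13935586 0.10327472]
expected shut knob 0.621927 0.129109
```

View pics/f.png

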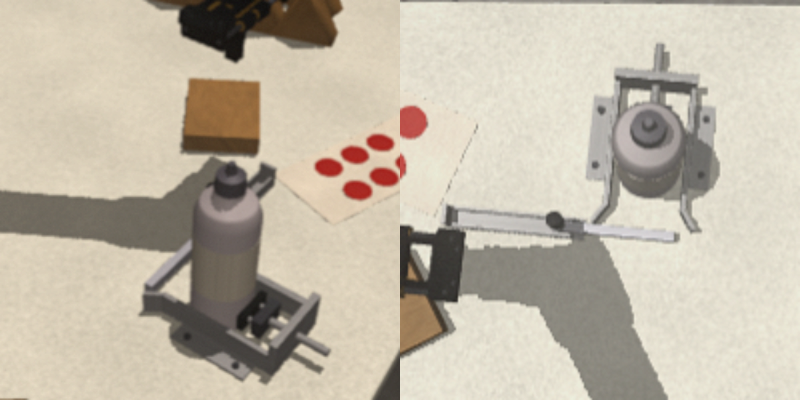

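The gate crosses the mouth (right panel, bar end at (675,237), knob at (555,220)), with its knob at y = 0.129, as expected when shut. The bottle is upright on the pad in both views, so I'm handing in.

```bash
python3 -c "
from h import *
print(order.finish_job())"
```

```text
the job is handed in; nothing more can be done
None
```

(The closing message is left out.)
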